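# Change over the craft drawers

## Robot

A 6-joint arm with a two-finger parallel gripper is mounted at the origin on the work surface. World frame = base frame: x ahead of the robot, y to its left, z up, the work surface at z = 0. Lengths are in m, angles in degrees, forces in N, time in s.
With the tool pointing down it reaches from about 0.25 to 0.725 m from the base axis. Payload 9.7 kg.
Tool frame: the origin (TCP) lies between the finger pads; the fingertips stand 11 mm ahead of it and the grasp point (between the pads) lies 8 mm behind it; z points along the fingers, x is the direction in which the jaws open and shut, and the axes are right-handed (so a half turn about z gives the same grasp; the last joint's range is limited). The gripper opens to 85 mm and grips with 20 to 120 N. Pads are 22 mm wide; open, the fingers measure 114 mm over their backs; the gripper's body (76 mm by 85 mm) begins 54 mm behind the grasp point. The pads swing forward as they close: fully open they stand 13 mm farther back than shut.
Start: joints at [69.672, 4.979, 10.078, 95.1, 0, 90], TCP at [0.191, 0.516, 0.242] pointing down, gripper open.
Joint ranges: [-179.16, 179.16], [-48.56, 103.87], [-65.8, 70.77], [-126.05, 130.52], [-82.76, 87.17], [-180, 180]. Speed limits (degrees/s): [127.2, 127.2, 147.25, 180, 180, 180].

## Interface

Orientations are given as [roll, pitch, yaw] about the fixed x, y, z axes, in that order (R = Rz(yaw) Ry(pitch) Rx(roll)).
In Python, from workcell import get_obs, camera, job_done gives the robot as it stands.
- The arm moves only by the tool arm_command, never from a script. Its argument "increments" is a list of rows, each a list of 2 entries, a list of its own where there are three numbers: the shift along the tool's x, y, z in units of 25 mm (1.0 is 25 mm), then the turn about the tool's z in units of 6 degrees (1.0 is 6 degrees). In form: [[[dx, dy, dz], roll], ...]. A call has 1 to 5 rows; each row is the pose to reach, as a shift and turn from the pose measured when the call began, along the tool's axes at that moment; what a row does not reach only later rows make up. A row lasts 1/10 s, in which the tool goes at most 50 mm and 8.59 degrees, less where a joint would pass 70% of its speed; a pose out of reach is approached as far as the arm can. A call with a gripper value outside its range is refused whole. "claw" is the closure, from -1 (fully open) to 1 (shut), so that 0 is half open, set as the call begins (left out, the last holds). The fingers move at their own pace and stop on an object; "force" is the grip in N (left out, the last holds). Time passes only in rows, so rows that repeat a pose let the fingers close. It gives the time, the measured TCP pose, the force and the opening at its end, in the units of the state.
- get_obs(): the state, without advancing time (a new reading comes with each control period).
- camera(name): name is "scene" or "side" or "wrist"; returns a dict with "frame" (420x560x3 uint8, red, green, blue), "range_z" (420x560 float32, m along the optical axis (not along the pixel's ray), 0 where there is no reading), "K" (3x3 intrinsics, pixels), "k1" (the pictures are not rectified: a ray, as slopes to the right and down, at radius r is drawn at 1 + k1 r^2 times it, then the intrinsics apply), "R" (3x3) and "t" (3): a world point X has camera coordinates R X + t; the wrist camera has in their place "hand_eye" (4x4, takes a point from camera to tool coordinates, whose origin is the TCP and whose axes are the tool frame's). Camera axes: x right, y down, z forward; pixel columns grow to the right and rows downward; lengths in m; the calibration is good to about 2 mm. A picture is of the moment at which its call begins: read the wrist's pose just before it.
- job_done(): hands the job in, once; it reports no verdict.
The state is a dict: "time": time; "q": joint angles; "qd": joint speeds; "joint_efforts": joint torques, N m; "ee_pos": TCP position; "tcp_rot": TCP orientation; "wrist_force": force on the tool from outside, world axes, zero at the start; "torque": the same for the moment, N m; "opening": finger opening in m.
Only numpy, scipy, OpenCV 4.12 (cv2) and the standard library are available. Lean on these libraries where they do the work, as an engineer would, in place of code of your own. Each camera call takes 0.05 s, during which the arm holds its last target.

## Task

The next group wants the glue sticks and the tape is finished with: push the green drawer fully home, and draw the yellow drawer right out to its stop by hooking a fingertip behind the raised lip of its pull. Do not pinch the lips, keep your fingers out of the drawers themselves and lift nothing. Leave the red drawer and the wide bottom drawer shut, what is in the drawers where it is, and the things standing on the table undisturbed.

Things in the scene. Friction and masses are not known exactly. Their poses are not given: they have to be found in the camera images.
- yellow (a joint): The yellow drawer on its runners; 0 is fully home, grows in metres as the drawer comes out of the stack, 0.105 is its outer stop. It starts 0 to 0.015 out. Runs on plain runners: about 2 N to move, stays where it is left, no latch or spring.
- green (a joint): The green drawer on its runners; 0 is fully home, grows in metres as the drawer comes out of the stack, 0.105 is its outer stop. It starts 0.05 to 0.09 out. Runs on plain runners: about 2 N to move, stays where it is left, no latch or spring.
- red (a joint): The red drawer's joint, same meaning; starts shut at 0 and must stay shut.
- wide (a joint): The joint of the wide white drawer in the grey bottom unit, same meaning; starts shut at 0 and must stay shut.
- base: The drawer stack: a fixed grey unit 336 wide (y), 160 deep (x), 70 high, with the wide drawer, carrying three white units side by side at 112 mm pitch with the yellow, green and red drawers in an order that changes. Origin at the centre of its underside on the table; its front, 80 mm towards -x, faces the robot, give or take its yaw. The roof of the stack is 140 mm above the table.
- yellow_pull (a point): Middle of the top edge of the inner face of the yellow drawer's lip, 121 mm above the table; moves with the drawer. Axes: -x the way the drawer comes out, +x the way home, y along the lip, z up. The pull is a level shelf standing out from the front panel with an upturned lip 5 mm thick (from this point towards -x) along its outer edge, 104 mm long, open at both ends.
- yellow_gap (a point): Middle of the floor of the finger gap between the yellow drawer's lip and its front panel; moves with the drawer, axes as yellow_pull. The gap is 34 mm wide in x, 104 mm long in y, 24 mm deep (floor to lip top) and open above; the front panel rises 16 mm above the lip top. Shut, the panel stands 3 mm before the front of the stack, whose roof is 19 mm above the lip top.
- green_pull (a point): The same point on the green drawer's lip (same shape, size and axes).
- red_pull (a point): The same point on the red drawer's lip (same shape, size and axes).
- yellow_floor (a point): Centre of the inner floor of the yellow drawer's bin, behind its front panel; moves with the drawer, axes as yellow_pull, which stands 111 mm towards -x and 44 mm higher. The bin is an open box 148 deep (x), 100 wide, 60 high, walls and floor 3 mm.
- green_floor (a point): The same point in the green drawer's bin (same shape, size and axes).
- glue1: Glue stick, white with an orange cap, 90 long, 27 diameter, lying in the yellow drawer; origin at its centre, x along it.
- glue2: A second, equal glue stick in the yellow drawer.
- tape: Small clear roll of tape, 48 diameter, 18 high, lying flat in the green drawer; origin at the centre of its underside.
- tube1: Brown cardboard tube standing upright on the table beside the stack, 43 diameter, 100 high, 25 g, easily tipped; origin at the centre of its underside.
- tube2: A second, equal tube near the first.
- roll: White roll of paper tape lying flat on the table in front of the stack, 90 diameter, 50 high (the drawers pass above it); origin at the centre of its underside.
- eggtray: Grey-green moulded egg tray lying upside down on the other side of the stack, 150 by 105, 46 high; origin at the centre of its underside.

How it is judged (in metres and radians):
On the way:
1. the yellow drawer is on its way out with a finger pulling behind its lip (value of joint yellow above 0.04 m and contact force between the fingers and yellow_c2 above 0.5 N), for 0.1 s.
At the end, for the whole second after the job is handed in: The yellow drawer is out to within 7 mm of its stop, the green one home to within 5 mm, both at rest; the red and the wide drawer are shut to within 8 mm; both glue sticks lie in the yellow drawer and the tape in the green one (value of joint yellow above 0.098 m and value of joint green below 0.005 m and value of joint each of red, wide below 0.008 m and z of glue1 in the frame of yellow_floor between -0.006 and 0.03 m and x of glue1 in the frame of yellow_floor between -0.071 and 0.071 m and y of glue1 in the frame of yellow_floor between -0.048 and 0.048 m and z of glue2 in the frame of yellow_floor between -0.006 and 0.03 m and x of glue2 in the frame of yellow_floor between -0.071 and 0.071 m and y of glue2 in the frame of yellow_floor between -0.048 and 0.048 m and z of tape in the frame of green_floor between -0.006 and 0.03 m and x of tape in the frame of green_floor between -0.071 and 0.071 m and y of tape in the frame of green_floor between -0.048 and 0.048 m and velocity of joint yellow below 0.01 m/s and velocity of joint green above -0.01 m/s); the robot touches nothing.
It fails at once if a drawer's lip is pinched (inner and outer side pressed at once) ((contact force between the fingers and yellow_c2 above 1.5 N and contact force between the fingers and yellow_c3 above 1.5 N) or (contact force between the fingers and green_c2 above 1.5 N and contact force between the fingers and green_c3 above 1.5 N)).
It fails at once if a finger reaches into the yellow or green drawer's bin or takes hold of what is in it (contact force between the fingers and yellow_c4 above 1.5 N or contact force between the fingers and yellow_c5 above 1.5 N or contact force between the fingers and yellow_c6 above 1.5 N or contact force between the fingers and yellow_c7 above 1.5 N or contact force between the fingers and yellow_c8 above 1.5 N or contact force between the fingers and green_c4 above 1.5 N or contact force between the fingers and green_c5 above 1.5 N or contact force between the fingers and green_c6 above 1.5 N or contact force between the fingers and green_c7 above 1.5 N or contact force between the fingers and green_c8 above 1.5 N or contact force between the fingers and glue1 above 0.5 N or contact force between the fingers and glue2 above 0.5 N or contact force between the fingers and tape above 0.5 N).
It fails at once if something in a drawer is lifted or thrown out (z of any of glue1, glue2 in the frame of yellow_floor above 0.05 m or z of tape in the frame of green_floor above 0.05 m).
It fails at once if the red or the wide drawer is opened more than 15 mm (value of joint any of red, wide above 0.015 m).
It fails at once if a tube, the paper roll or the egg tray is moved more than 25 mm, lifted or tipped (distance of any of tube1, tube2, roll, eggtray from where it was at the start of the episode above 0.025 m or angle between any of tube1, tube2, roll, eggtray's own z axis and vertical above 0.35 rad).
It also fails if it takes over 48 s, if anything falls off the work surface, if the arm or the gripper's body presses on something with over 40 N, if the wrist force passes 120 N, or if a joint passes its speed limit or range.

## Working session

There is one attempt and no reset: what is moved stays moved. The work goes in short steps, Python scripts to look and compute and a tool call to move; the robot and the scene stay as the last step left them, time stands still between calls to the robot, and variables do not carry over. Pictures are saved under pics/ and viewed, and the job is handed in when it is done.

Besides the shell and the picture viewer there is one more tool, called after "Call:" as name([rows], argument=value, ...), one row to a line, values as JSON. arm_command: Moves the arm, as the interface text tells. Its arguments: {"type":"object","properties":{"increments":{"type":"array"},"claw":{"type":"number"},"force":{"type":"number"}},"required":["increments"]}

```bash
mkdir -p pics; ls; cat > h.py <<'E'
import numpy as np,cv2
from workcell import get_obs,camera
def save(n,f): cv2.imwrite('pics/'+n+'.png',cv2.cvtColor(f,cv2.COLOR_RGB2BGR))
E
python3 - <<'E'
from h import *
import pickle
o=get_obs();print(o)
d={}
for n in ["scene","side","wrist"]:
    c=camera(n);d[n]=c;save(n+'0',c['frame']);print(n,c['K'].tolist() if hasattr(c['K'],'tolist') else c['K'],c['k1'],c.get('R'),c.get('t'),c.get('hand_eye'))
pickle.dump(d,open('c0.pkl','wb'))
E
```

```text
pics
{'time': 0.0, 'q': array([6.96723919e+01, 5.01245675e+00, 1.00370873e+01, 9.50997929e+01,
       3.47325634e-04, 8.99981330e+01]), 'qd': array([-0.01139492, -0.07300737, -0.067699  ,  0.0503882 , -0.13424072,
        0.0633967 ]), 'joint_efforts': array([-1.56568887e-03, -5.20398688e+01,  4.64795423e+01,  1.66603649e-02,
       -2.91737126e-05,  3.07589585e-05]), 'ee_pos': array([0.19099243, 0.5155608 , 0.24159363]), 'tcp_rot': array([-1.79999650e+02,  7.51622968e-02,  6.96742589e+01]), 'wrist_force': array([-0.84932863,  0.60851909,  0.23400132]), 'torque': array([0.00122797, 0.01042835, 0.01880101]), 'opening': 0.08542995164057797}
scene [[520.6958646664027, 0.0, 273.8866887891728], [0.0, 520.6958646664027, 216.31342492507028], [0.0, 0.0, 1.0]] -0.1976188081304401 [[-0.27097571  0.96227374 -0.02452391]
 [ 0.50528661  0.12051127 -0.85449545]
 [-0.81930312 -0.24393911 -0.51887966]] [ 0.15386243 -0.22557836  1.52142015] None
side [[410.70539137934344, 0.0, 286.3288572456339], [0.0, 410.70539137934344, 201.23190305079095], [0.0, 0.0, 1.0]] -0.07574479305686713 [[ 0.99558056 -0.09235286  0.01703812]
 [-0.02983513 -0.48306977 -0.87507341]
 [ 0.08904613  0.87069774 -0.48369023]] [-0.58413947  0.12463281  0.77964165] None
wrist [[321.3538288491616, 0.0, 278.69649992714096], [0.0, 321.3538288491616, 206.59969656442308], [0.0, 0.0, 1.0]] 0.017932770648463582 None None [[ 9.99999808e-01 -4.48478548e-06  6.19685892e-04 -2.18154517e-03]
 [-1.89880064e-04  9.49658736e-01  3.13286209e-01 -8.12821449e-02]
 [-5.89895142e-04 -3.13286266e-01  9.49658553e-01 -1.31023148e-01]
 [ 0.00000000e+00  0.00000000e+00  0.00000000e+00  1.00000000e+00]]
```

View pics/scene0.png

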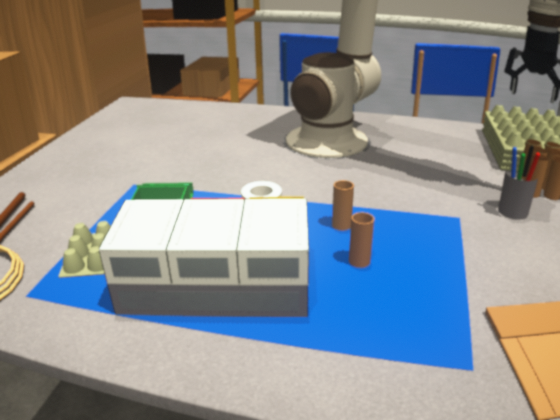

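View pics/side0.png

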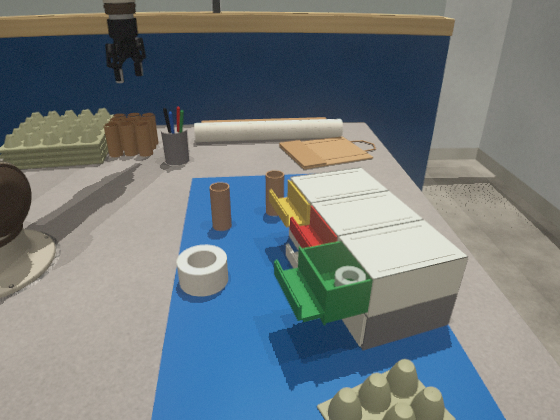

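View pics/wrist0.png

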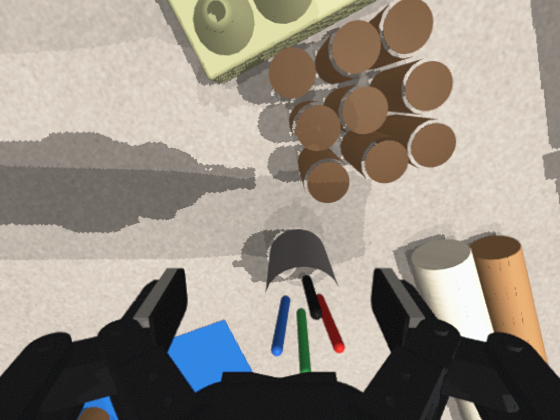

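The scene picture shows the stack from behind, with the open green bin at about (162,190) and the tubes at (343,205) and (361,240). The side picture shows yellow nearly shut at (283,205), red shut at (308,240), and green drawn out with its pull at (297,290) and the tape at (348,277). The paper roll is at (203,268). Next I measure with the depth readings.

```bash
cat >> h.py <<'E'
from scipy.spatial.transform import Rotation as Ro
def tcpT(o):
    T=np.eye(4);T[:3,:3]=Ro.from_euler('xyz',o['tcp_rot'],degrees=True).as_matrix();T[:3,3]=o['ee_pos'];return T
def cloud(c,o=None):
    K=c['K'];k=c['k1'];h,w=c['range_z'].shape
    u,v=np.meshgrid(np.arange(w),np.arange(h))
    p=cv2.undistortPoints(np.stack([u,v],-1).reshape(-1,1,2).astype(float),np.array(K),np.array([k,0,0,0,0.])).reshape(h,w,2)
    z=c['range_z'].astype(float)
    P=np.dstack([p[...,0]*z,p[...,1]*z,z])
    if 'R' in c and c.get('R') is not None: W=(P-np.array(c['t']))@np.array(c['R'])
    else:
        T=tcpT(o)@np.array(c['hand_eye']);W=P@T[:3,:3].T+T[:3,3]
    W[z==0]=np.nan
    return W
def masks(f):
    hsv=cv2.cvtColor(f,cv2.COLOR_RGB2HSV);H,S,V=[hsv[...,i].astype(int) for i in range(3)]
    return dict(yellow=(H>18)&(H<32)&(S>150),green=(H>50)&(H<85)&(S>130),red=((H<6)|(H>172))&(S>150),white=(S<40)&(V>150),brown=(H<18)&(S>70)&(V<190))
E
python3 - <<'E'
from h import *
import pickle
d=pickle.load(open('c0.pkl','rb'))
for n in ['scene','side']:
    c=d[n];W=cloud(c);m=masks(c['frame'])
    roi=(W[...,0]>0.2)&(W[...,0]<0.9)&(np.abs(W[...,1])<0.45)&(W[...,2]>-.02)&(W[...,2]<0.2)
    for k in m:
        P=W[m[k]&roi]
        if len(P)>20: print(n,k,len(P),np.percentile(P,[2,50,98],axis=0).round(3).tolist())
    # roof
    r=roi&(W[...,2]>0.128)&(W[...,2]<.15)&m['white']
    P=W[r]; print(' roof z',np.median(P[:,2]), cv2.minAreaRect(P[:,:2].astype(np.float32)*1000))
    t=roi&(W[...,2]<0.01)&(W[...,2]>-.02);print(' table z',np.median(W[t][:,2]))
    m2=m['brown']&roi&(W[...,2]>.03); 
    n_,l,s,ce=cv2.connectedComponentsWithStats(m2.astype(np.uint8))
    for i in range(1,n_):
        if s[i,4]>100: Q=W[l==i]; print('  tube',s[i,4],np.median(Q,0).round(3),np.nanpercentile(Q,[2,98],axis=0).round(3).tolist())
E
```

```text
scene green 249 [[0.562, -0.259, 0.096], [0.605, -0.205, 0.133], [0.649, -0.159, 0.138]]
scene white 46531 [[0.216, -0.434, -0.003], [0.768, 0.023, -0.0], [0.896, 0.439, 0.14]]
scene brown 2029 [[0.437, 0.104, 0.004], [0.585, 0.164, 0.058], [0.775, 0.442, 0.098]]
 roof z 0.13895584777124828 ((688.6014404296875, -78.28837585449219), (229.63751220703125, 336.2048645019531), 13.385980606079102)
 table z -0.0004903266284679503
  tube 1442 [0.559 0.16  0.076] [[0.436, 0.104, 0.032], [0.599, 0.192, 0.099]]
side yellow 98 [[0.56, -0.044, 0.095], [0.598, -0.006, 0.096], [0.614, 0.063, 0.136]]
side green 2401 [[0.554, -0.275, 0.076], [0.595, -0.248, 0.097], [0.65, -0.171, 0.136]]
side red 426 [[0.589, -0.137, 0.095], [0.618, -0.086, 0.097], [0.646, -0.046, 0.136]]
side white 40614 [[0.206, -0.363, -0.003], [0.346, -0.157, -0.0], [0.891, 0.419, 0.14]]
side brown 2293 [[0.435, -0.133, 0.004], [0.579, 0.098, 0.089], [0.735, 0.43, 0.135]]
 roof z 0.1391751096624613 ((717.1303100585938, -71.86924743652344), (162.5262908935547, 338.1878967285156), 13.804038047790527)
 table z -0.0003490048592977582
  tube 409 [0.574 0.158 0.084] [[0.554, 0.15, 0.036], [0.591, 0.191, 0.099]]
  tube 626 [0.452 0.1   0.074] [[0.434, 0.095, 0.031], [0.47, 0.136, 0.099]]
  tube 845 [ 0.629 -0.089  0.115] [[0.588, -0.139, 0.095], [0.648, -0.042, 0.136]]
```

```bash
cat >> h.py <<'E'
def plan(target,yaw,o=None):
    o=o or get_obs();T=tcpT(o)
    d=T[:3,:3].T@(np.array(target)-o['ee_pos'])/0.025
    dy=(yaw-o['tcp_rot'][2]+180)%360-180
    print('at',o['time'].__round__(2) if hasattr(o['time'],'__round__') else o['time'],o['ee_pos'].round(4),o['tcp_rot'].round(2),'F',o['wrist_force'].round(2),'move',d.round(2),'roll',round(-dy/6,2))
E
python3 - <<'E'
from h import *
import pickle
d=pickle.load(open('c0.pkl','rb'))
plan([0.45,-0.05,0.30],103.7)
for n in ['scene','side']:
    c=d[n];W=cloud(c);m=masks(c['frame'])
    r=(W[...,0]>0.55)&(W[...,0]<0.9)&(np.abs(W[...,1]+.07)<0.25)&(W[...,2]>0.134)&(W[...,2]<.145)
    r=cv2.morphologyEx(r.astype(np.uint8),cv2.MORPH_OPEN,np.ones((5,5)))>0
    r&=~m['green']&~m['yellow']&~m['red']
    P=W[r]; print(n,len(P), cv2.minAreaRect(P[:,:2].astype(np.float32)*1000))
    a=np.radians(13.7);xs=np.array([np.cos(a),np.sin(a)]);ys=np.array([-xs[1],xs[0]])
    print(' roof xs ys',np.percentile(P[:,:2]@xs,[1,99]).round(4),np.percentile(P[:,:2]@ys,[0.5,99.5]).round(4))
    for k in ['yellow','green','red']:
        Q=W[m[k]&(W[...,0]>.4)&(W[...,0]<.75)&(np.abs(W[...,1]+.1)<.3)]
        if len(Q)<30: continue
        X=Q[:,:2]@xs;Y=Q[:,:2]@ys
        for lo,hi in [(.085,.1),(.1,.116),(.116,.126),(.13,.14)]:
            s=(Q[:,2]>lo)&(Q[:,2]<hi)
            if s.sum()>5: print(' ',k,lo,s.sum(),'x',np.percentile(X[s],[2,25,50,75,98]).round(4),'y',np.percentile(Y[s],[2,98]).round(4))
E
```

```text
at 0.15 [0.191  0.5156 0.2417] [1.800e+02 6.000e-02 6.967e+01] F [-0.92 -0.42  0.33] move [-17.62  17.57  -2.31] roll -5.67
scene 10207 ((719.1326293945312, -71.01123046875), (166.534912109375, 336.2216796875), 14.090958595275879)
 roof xs ys [0.6036 0.7625] [-0.4043 -0.0731]
  green 0.085 10 x [0.4995 0.5032 0.5052 0.5077 0.5115] y [-0.3053 -0.3001]
  green 0.13 221 x [0.5332 0.5361 0.538  0.5408 0.5755] y [-0.3994 -0.3009]
side 9776 ((716.8076171875, -72.24234008789062), (163.12225341796875, 338.8009033203125), 14.056297302246094)
 roof xs ys [0.5995 0.7571] [-0.4081 -0.0745]
  yellow 0.085 63 x [0.5603 0.5819 0.5844 0.5865 0.5916] y [-0.1812 -0.0799]
  yellow 0.116 22 x [0.5522 0.553  0.5545 0.5553 0.5839] y [-0.1773 -0.0832]
  yellow 0.13 9 x [0.5913 0.5919 0.5923 0.5964 0.5974] y [-0.1604 -0.0871]
  green 0.085 1168 x [0.4926 0.5122 0.5202 0.5288 0.568 ] y [-0.4049 -0.3049]
  green 0.1 451 x [0.4919 0.4926 0.4975 0.5323 0.5619] y [-0.4055 -0.307 ]
  green 0.116 313 x [0.4922 0.4937 0.4952 0.531  0.5549] y [-0.4049 -0.3051]
  green 0.13 186 x [0.5313 0.5322 0.5338 0.5368 0.5528] y [-0.4048 -0.3049]
  red 0.085 222 x [0.5763 0.581  0.5861 0.5912 0.5961] y [-0.2498 -0.1895]
  red 0.1 26 x [0.5566 0.5573 0.5575 0.5576 0.5581] y [-0.27   -0.1928]
  red 0.116 120 x [0.5565 0.5578 0.5595 0.5604 0.5621] y [-0.2791 -0.1933]
  red 0.13 58 x [0.5957 0.5963 0.5969 0.5974 0.5985] y [-0.2904 -0.1952]
```

Call:
arm_command([
  [[-17.6,17.6,-2.4],-5.7],
  [[-17.6,17.6,-2.4],-5.7],
  [[-17.6,17.6,-2.4],-5.7],
  [[-17.6,17.6,-2.4],-5.7],
  [[-17.6,17.6,-2.4],-5.7],
], claw=1, force=20)

```text
time: 0.65
ee_pos: [0.2911, 0.2978, 0.2652]
tcp_rot: [-180.0, 0.1, 104.2]
wrist_force: [1.5, 0.1, -0.5]
opening: 0.0123
```

```bash
python3 - <<'E'
from h import *
plan([0.50,-0.09,0.30],104)
E
```

```text
at 0.65 [0.2911 0.2978 0.2652] [-1.7996e+02  5.0000e-02  1.0420e+02] F [ 1.54  0.12 -0.53] move [-17.09   4.29  -1.38] roll 0.03
```

Call:
arm_command([
  [[-17.1,4.3,-1.4],0],
  [[-17.1,4.3,-1.4],0],
  [[-17.1,4.3,-1.4],0],
  [[-17.1,4.3,-1.4],0],
  [[-17.1,4.3,-1.4],0],
])

```text
time: 1.15
ee_pos: [0.4093, 0.0777, 0.2854]
tcp_rot: [-180.0, 0.0, 104.2]
wrist_force: [1.0, 1.3, 0.4]
opening: 0.0002
```

```bash
python3 - <<'E'
from h import *
plan([0.50,-0.09,0.30],104)
E
```

```text
at 1.15 [0.4093 0.0777 0.2854] [-1.7999e+02  5.0000e-02  1.0420e+02] F [1.03 1.33 0.36] move [-7.39  1.87 -0.58] roll 0.03
```

Call:
arm_command([
  [[-7.4,1.9,-0.6],0],
  [[-7.4,1.9,-0.6],0],
  [[-7.4,1.9,-0.6],0],
  [[-7.4,1.9,-0.6],0],
  [[-7.4,1.9,-0.6],0],
])

```text
time: 1.65
ee_pos: [0.5023, -0.0939, 0.2992]
tcp_rot: [-179.9, 0.1, 104.0]
wrist_force: [0.5, 1.0, -0.5]
opening: 0.0003
```

```bash
python3 - <<'E'
from h import *
import pickle
o=get_obs();c=camera('wrist');save('wrist1',c['frame']);pickle.dump((o,c),open('w1.pkl','wb'))
print(o['ee_pos'],o['tcp_rot'],o['wrist_force'],o['opening'])
c=camera('side');save('side1',c['frame'])
E
```

```text
[ 0.50227277 -0.09392889  0.29915943] [-1.79895705e+02  5.31958180e-02  1.03951202e+02] [ 0.54784227  1.03429986 -0.5220454 ] 0.0002963882201724861
```

View pics/wrist1.png

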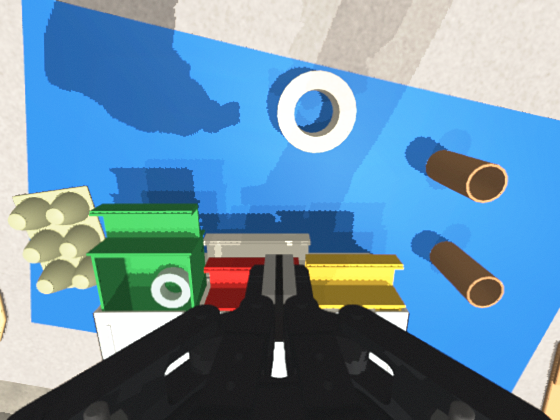

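The wrist picture shows the green lip at (145,210), the red lip at (235,263), the yellow lip at (353,260), the white wide-drawer lip at (258,240), and the tubes well clear to the right. I cross-check the lips against this view's depth.

```bash
python3 - <<'E'
from h import *
import pickle
o,c=pickle.load(open('w1.pkl','rb'))
W=cloud(c,o);m=masks(c['frame'])
a=np.radians(14.0);xs=np.array([np.cos(a),np.sin(a)]);ys=np.array([-xs[1],xs[0]])
H,Wd=W.shape[:2]
for k in ['yellow','green','red']:
    mm=m[k].copy();mm[:180]=0
    Q=W[mm];X=Q[:,:2]@xs;Y=Q[:,:2]@ys
    for lo,hi in [(.085,.105),(.115,.126),(.13,.142)]:
        s=(Q[:,2]>lo)&(Q[:,2]<hi)
        if s.sum()>5: print(k,lo,s.sum(),'x',np.percentile(X[s],[2,25,50,75,98]).round(4),'y',np.percentile(Y[s],[2,98]).round(4),'z',np.median(Q[s,2]).round(4))
    s=(Q[:,2]>.115)&(Q[:,2]<.126)
    if s.sum()>30:
        p=np.polyfit(Y[s],X[s],1);print('  slope deg',np.degrees(np.arctan(p[0])))
save('crop1',cv2.resize(c['frame'][180:330,80:420],None,fx=2.3,fy=2.3,interpolation=cv2.INTER_CUBIC))
# white wide lip, tubes, roll
t=np.zeros((H,Wd),bool);t[228:260,200:315]=1
Q=W[t&(c['frame'].min(2)>120)];print('wide lip',np.nanpercentile(Q[:,:2]@xs,[5,50,95]),np.nanpercentile(Q[:,2],[5,50,95]))
Q=W[60:160,270:365].reshape(-1,3);Q=Q[Q[:,2]>.04];print('roll',Q.min(0),Q.max(0))
# finger tip
Q=W[250:300,255:305].reshape(-1,3);T=tcpT(o);q=(Q-T[:3,3])@T[:3,:3];q=q[q[:,2]<.05];print('finger tool',np.nanpercentile(q,[1,50,99],axis=0))
E
```

```text
yellow 0.085 1984 x [0.55   0.5705 0.5786 0.5866 0.5898] y [-0.1773 -0.0831] z 0.0967
yellow 0.115 1055 x [0.5499 0.5518 0.5542 0.5891 0.5899] y [-0.1801 -0.0832] z 0.1191
yellow 0.13 476 x [0.5883 0.589  0.5895 0.5906 0.5953] y [-0.1698 -0.0824] z 0.1341
  slope deg 3.386132459488497
green 0.085 3370 x [0.4888 0.5089 0.5195 0.528  0.6141] y [-0.4043 -0.3041] z 0.0964
green 0.115 1554 x [0.4888 0.4916 0.5277 0.5496 0.5993] y [-0.4038 -0.305 ] z 0.1195
green 0.13 1091 x [0.5273 0.5282 0.5321 0.5538 0.5921] y [-0.405  -0.3053] z 0.1332
  slope deg -10.731155227896338
red 0.085 929 x [0.5538 0.555  0.5813 0.59   0.5937] y [-0.2945 -0.2314] z 0.0967
red 0.115 520 x [0.5539 0.556  0.5583 0.593  0.5939] y [-0.2948 -0.2474] z 0.1191
red 0.13 123 x [0.5922 0.5928 0.5932 0.5938 0.5987] y [-0.2821 -0.2585] z 0.1332
  slope deg -13.335751380882515
wide lip [0.55387498 0.57062365 0.58658697] [0.02505463 0.02724959 0.0503105 ]
roll [ 0.38098275 -0.11522139  0.04008521] [ 0.46975063 -0.025969    0.05263783]
finger tool [[-0.01171152 -0.01548783 -0.03206296]
 [-0.00122738 -0.01263736 -0.01224021]
 [ 0.00965462 -0.00818646  0.0076602 ]]
```

View pics/crop1.png

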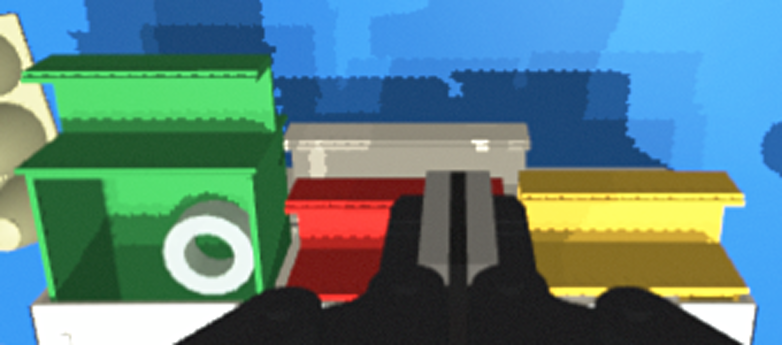

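View pics/side1.png

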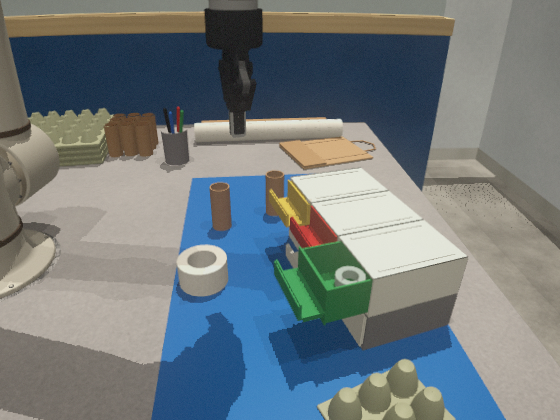

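```bash
cat >> h.py <<'E'
a=np.radians(14.0);XS=np.array([np.cos(a),np.sin(a)]);YS=np.array([-XS[1],XS[0]])
def sp(X,Y,z): 
    p=X*XS+Y*YS;return [p[0],p[1],z]
def here():
    o=get_obs();p=o['ee_pos'];print('stack xyz',(p[:2]@XS).round(4),(p[:2]@YS).round(4),p[2].round(4),'Fx',(o['wrist_force'][:2]@XS).round(2),'Fz',o['wrist_force'][2].round(2))
E
python3 - <<'E'
from h import *
plan(sp(.45,-.354,.18),104.0);here()
E
```

```text
at 1.75 [ 0.5008 -0.0907  0.2998] [-179.92    0.    104.08] F [-0.18  1.05 -0.71] move [-5.79 -0.56  4.79] roll 0.01
stack xyz 0.464 -0.2092 0.2998 Fx 0.08 Fz -0.71
```

Call:
arm_command([
  [[-1.9,-0.2,1.6],0],
  [[-3.8,-0.4,3.2],0],
  [[-5.8,-0.56,4.8],0],
  [[-5.8,-0.56,4.8],0],
  [[-5.8,-0.56,4.8],0],
])

```text
time: 2.25
ee_pos: [0.5209, -0.2357, 0.1755]
tcp_rot: [-179.6, -0.2, 104.0]
wrist_force: [-1.1, 1.3, 0.4]
opening: -0.0003
```

```bash
python3 - <<'E'
from h import *
plan(sp(.45,-.354,.117),104.0);here()
E
```

```text
at 2.25 [ 0.5209 -0.2357  0.1755] [-179.64   -0.18  104.  ] F [-1.11  1.31  0.39] move [0.02 0.08 2.34] roll 0.0
stack xyz 0.4484 -0.3547 0.1755 Fx -0.76 Fz 0.39
```

Call:
arm_command([
  [[0,0,0.8],0],
  [[0,0,1.6],0],
  [[0,0,2.34],0],
  [[0,0,2.34],0],
  [[0,0,2.34],0],
])

```text
time: 2.75
ee_pos: [0.5207, -0.2344, 0.1182]
tcp_rot: [-179.7, -0.2, 104.1]
wrist_force: [0.0, -0.9, 1.3]
opening: 0.0002
```

```bash
python3 - <<'E'
from h import *
plan(sp(.525,-.354,.117),104.0);here()
c=camera('side');save('side2',c['frame'][200:360,220:420].repeat(3,0).repeat(3,1))
E
```

```text
at 2.75 [ 0.5207 -0.2344  0.1182] [-1.7967e+02 -1.7000e-01  1.0409e+02] F [ 0.04 -0.95  1.33] move [-0.03  3.06  0.03] roll 0.01
stack xyz 0.4485 -0.3534 0.1182 Fx -0.19 Fz 1.33
```

View pics/side2.png

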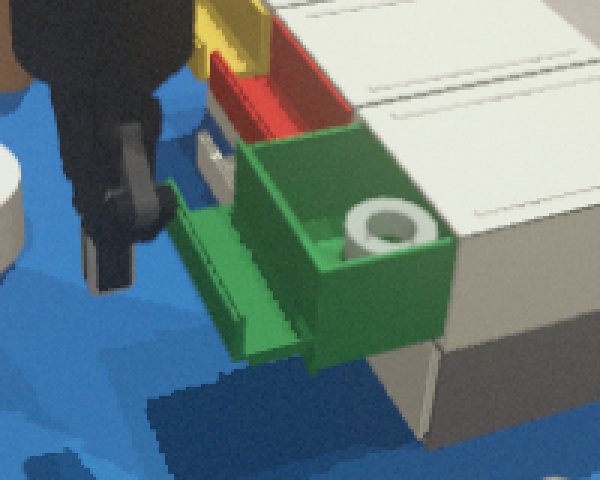

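The side view shows the shut fingertips at (110,270) of the crop, standing clear in front of the green lip at (210,260). Now I push.

Call:
arm_command([
  [[0,0.6,0],0],
  [[0,1.2,0],0],
  [[0,1.7,0],0],
  [[0,2.2,0],0],
  [[0,2.7,0],0],
])

```text
time: 3.3
ee_pos: [0.5873, -0.2182, 0.1191]
tcp_rot: [-179.7, -0.1, 104.1]
wrist_force: [-2.3, -1.0, 1.9]
opening: 0.0003
```

```bash
python3 - <<'E'
from h import *
plan(sp(.543,-.354,.117),104.0);here()
c=camera('side');save('side3',c['frame'][200:360,220:420].repeat(3,0).repeat(3,1))
E
```

```text
at 3.3 [ 0.5873 -0.2182  0.1191] [-1.7975e+02 -1.0000e-01  1.0407e+02] F [-2.31 -1.03  1.91] move [-0.01  1.04  0.08] roll 0.01
stack xyz 0.5171 -0.3538 0.1191 Fx -2.49 Fz 1.91
```

View pics/side3.png

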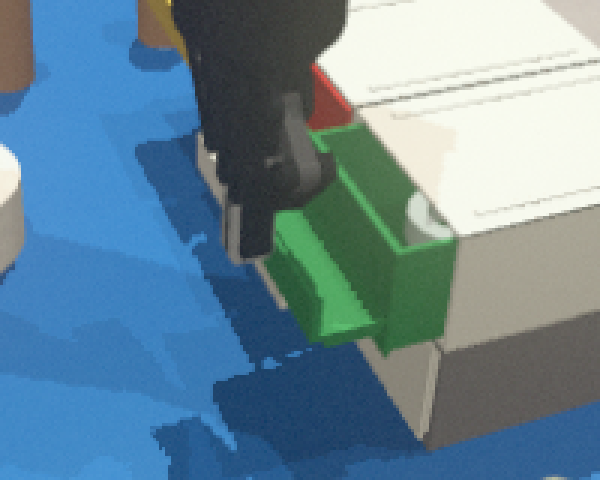

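The green drawer moves with the finger at about 2.5 N, with the tape still in the bin at (425,215). I carry on.

Call:
arm_command([
  [[0,0.25,0],0],
  [[0,0.5,0],0],
  [[0,0.75,0],0],
  [[0,0.95,0],0],
  [[0,1.1,0],0],
])

```text
time: 3.85
ee_pos: [0.6149, -0.2111, 0.1183]
tcp_rot: [-179.7, -0.1, 104.1]
wrist_force: [-21.5, -5.4, 8.7]
opening: 0.0002
```

```bash
python3 - <<'E'
from h import *
here()
E
```

```text
stack xyz 0.5456 -0.3536 0.1183 Fx -22.12 Fz 8.67
```

The force rose to 22 N, so the green drawer is at its home stop. I back off and lift, then check.

Call:
arm_command([
  [[0,-0.5,0],0],
  [[0,-1.2,0],0],
  [[0,-1.5,0],0],
  [[0,-1.5,-2],0],
  [[0,-1.5,-4],0],
])

```text
time: 4.35
ee_pos: [0.5781, -0.2199, 0.2181]
tcp_rot: [-179.5, -0.2, 104.1]
wrist_force: [1.5, -0.2, 0.4]
opening: -0.0001
```

Call:
arm_command([
  [[1.5,-0.5,-1.5],0],
  [[3,-1,-2],0],
  [[3,-1,-2],0],
  [[3,-1,-2],0],
])

```text
time: 4.75
ee_pos: [0.5364, -0.1528, 0.2695]
tcp_rot: [-179.6, -0.2, 104.1]
wrist_force: [-0.3, -0.1, -0.6]
opening: -0.0001
```

```bash
python3 - <<'E'
from h import *
import pickle
o=get_obs();c=camera('wrist');save('wrist4',c['frame']);here()
W=cloud(c,o);m=masks(c['frame'])
for k in ['yellow','green','red']:
    mm=m[k].copy();mm[:150]=0
    Q=W[mm];X=Q[:,:2]@XS;Y=Q[:,:2]@YS
    for lo,hi in [(.085,.105),(.115,.126),(.13,.142)]:
        s=(Q[:,2]>lo)&(Q[:,2]<hi)
        if s.sum()>5: print(k,lo,s.sum(),'x',np.percentile(X[s],[2,25,50,75,98]).round(4),'y',np.percentile(Y[s],[2,98]).round(4),'z',np.median(Q[s,2]).round(4))
c=camera('side');save('side4',c['frame'])
W=cloud(c)
m=masks(c['frame'])
for k in ['yellow','green','red']:
    Q=W[m[k]&(W[...,0]>.4)&(W[...,0]<.75)&(np.abs(W[...,1]+.1)<.3)];X=Q[:,:2]@XS
    s=(Q[:,2]>.116)&(Q[:,2]<.126);
    if s.sum()>5:print('side',k,s.sum(),np.percentile(X[s],[2,25,50,75,98]).round(4))
E
```

```text
stack xyz 0.4834 -0.2785 0.2684 Fx -0.11 Fz -1.08
yellow 0.085 2648 x [0.5498 0.5709 0.5791 0.5872 0.5906] y [-0.1836 -0.0831] z 0.0967
yellow 0.115 1458 x [0.5498 0.5521 0.5548 0.5895 0.5974] y [-0.1836 -0.083 ] z 0.1193
yellow 0.13 811 x [0.5886 0.5895 0.5901 0.5914 0.5965] y [-0.1819 -0.0824] z 0.1345
green 0.085 2279 x [0.5539 0.5751 0.5826 0.5907 0.5936] y [-0.4052 -0.3127] z 0.0965
green 0.115 1300 x [0.5539 0.5559 0.5583 0.593  0.5939] y [-0.4047 -0.3097] z 0.1191
green 0.13 322 x [0.5923 0.593  0.5936 0.5942 0.5963] y [-0.4062 -0.3229] z 0.1342
red 0.085 1288 x [0.5539 0.5743 0.5822 0.5905 0.5936] y [-0.2585 -0.1932] z 0.0968
red 0.115 742 x [0.5539 0.5556 0.558  0.5929 0.5938] y [-0.2497 -0.1932] z 0.1191
red 0.13 72 x [0.5921 0.5929 0.5932 0.5934 0.5942] y [-0.2366 -0.2195] z 0.1326
side yellow 10 [0.5519 0.5542 0.5546 0.5548 0.5556]
side green 30 [0.556  0.5566 0.5576 0.5591 0.5607]
side red 143 [0.5554 0.5566 0.558  0.559  0.561 ]
```

View pics/wrist4.png

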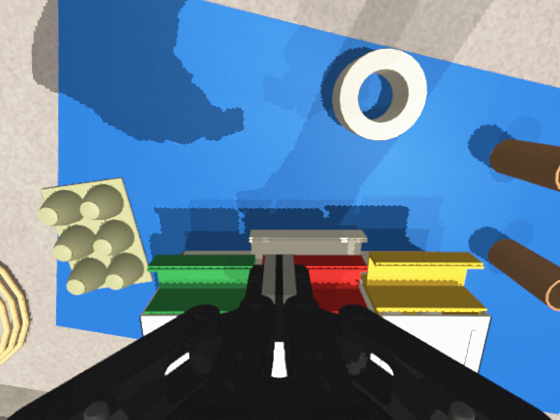

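View pics/side4.png

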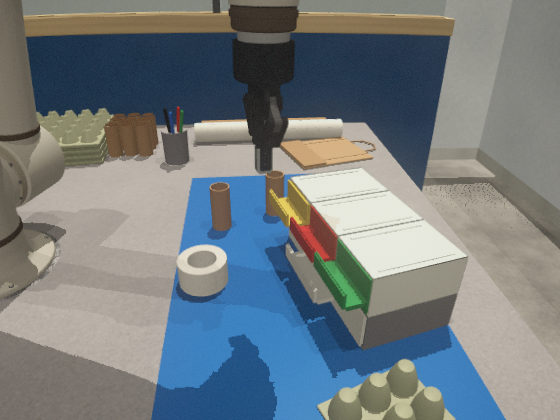

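Green now matches the shut red drawer (lip outer faces both at 0.554 along the stack axis). Yellow is about 4 mm out, with its gap running from 0.555 to 0.589. Its gap centre is about 0.572, so I move above it.

```bash
python3 - <<'E'
from h import *
plan(sp(.572,-.131,.19),104.0)
E
```

```text
at 4.85 [ 0.5363 -0.1536  0.2677] [-179.48   -0.27  104.07] F [ 0.35 -0.13 -0.75] move [5.89 3.59 3.1 ] roll 0.01
```

Call:
arm_command([
  [[2,1.2,0.5],0],
  [[4,2.4,1.5],0],
  [[5.9,3.6,3.1],0],
  [[5.9,3.6,3.1],0],
  [[5.9,3.6,3.1],0],
])

```text
time: 5.35
ee_pos: [0.5868, 0.0145, 0.1846]
tcp_rot: [-179.1, -0.4, 104.2]
wrist_force: [-0.6, -0.3, 0.1]
opening: -0.0001
```

```bash
python3 - <<'E'
from h import *
plan(sp(.571,-.131,.150),104.0);here()
E
```

```text
at 5.35 [0.5868 0.0145 0.1846] [-179.09   -0.41  104.24] F [-0.58 -0.3   0.06] move [-0.13 -0.05  1.38] roll 0.04
stack xyz 0.5729 -0.1279 0.1846 Fx -0.64 Fz 0.06
```

Call:
arm_command([
  [[-0.1,-0.05,0.7],0],
  [[-0.1,-0.05,1.2],0],
  [[-0.1,-0.05,1.2],0],
  [[-0.1,-0.05,1.2],0],
])

```text
time: 5.75
ee_pos: [0.5857, 0.011, 0.1547]
tcp_rot: [-179.1, -0.4, 104.2]
wrist_force: [0.5, 0.6, 0.2]
opening: 0.0002
```

```bash
python3 - <<'E'
from h import *
plan(sp(.571,-.131,.118),104.0);here()
c=camera('side');save('side5',cv2.resize(c['frame'][140:260,220:380],None,fx=4,fy=4,interpolation=cv2.INTER_CUBIC))
c=camera('wrist');save('wrist5',c['frame'])
E
```

```text
at 5.75 [0.5857 0.011  0.1547] [-179.08   -0.41  104.17] F [0.46 0.62 0.23] move [-0.01  0.02  1.47] roll 0.03
stack xyz 0.571 -0.131 0.1547 Fx 0.6 Fz 0.23
```

View pics/side5.png

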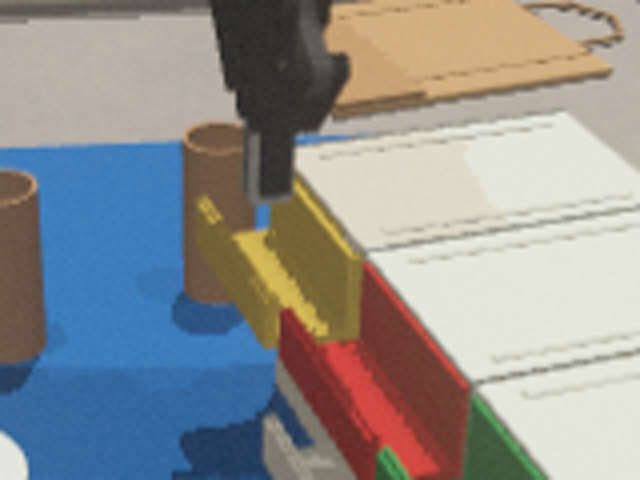

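View pics/wrist5.png

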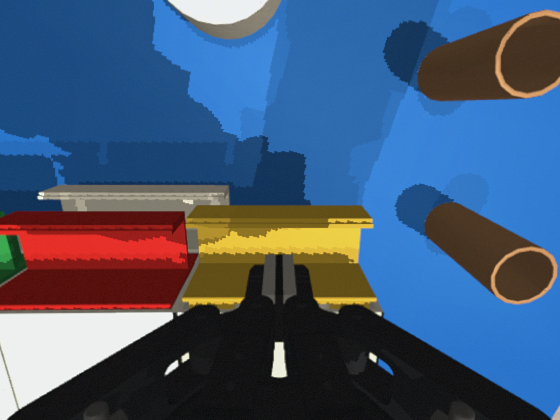

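The fingertip at (270,195) of the side crop stands over the yellow gap, between the lip at (230,250) and the panel at (310,230). I lower slowly.

Call:
arm_command([
  [[0,0,0.3],0],
  [[0,0,0.6],0],
  [[0,0,0.8],0],
  [[0,0,1.0],0],
  [[0,0,1.0],0],
])

```text
time: 6.35
ee_pos: [0.5852, 0.0114, 0.1296]
tcp_rot: [-179.1, -0.4, 104.2]
wrist_force: [0.4, 0.6, 0.0]
opening: 0.0004
```

```bash
python3 - <<'E'
from h import *
plan(sp(.571,-.131,.117),104.0);here()
c=camera('side');save('side6',cv2.resize(c['frame'][140:260,220:380],None,fx=4,fy=4,interpolation=cv2.INTER_CUBIC))
E
```

```text
at 6.35 [0.5852 0.0114 0.1296] [-179.09   -0.4   104.19] F [0.4  0.57 0.04] move [-0.02  0.02  0.5 ] roll 0.03
stack xyz 0.5706 -0.1306 0.1296 Fx 0.53 Fz 0.04
```

View pics/side6.png

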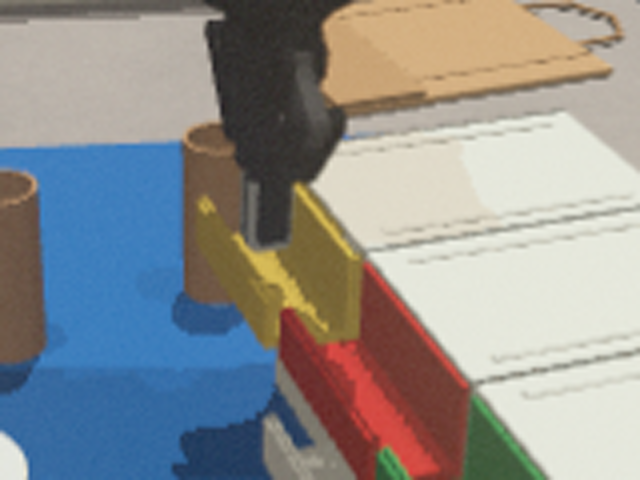

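Call:
arm_command([
  [[0,0,0.2],0],
  [[0,0,0.4],0],
  [[0,0,0.5],0],
  [[0,0,0.5],0],
])

```text
time: 6.8
ee_pos: [0.585, 0.0114, 0.1171]
tcp_rot: [-179.1, -0.4, 104.2]
wrist_force: [-0.6, -0.7, -0.5]
opening: 0.0002
```

```bash
python3 - <<'E'
from h import *
plan(sp(.472,-.131,.117),104.0);here()
E
```

```text
at 6.8 [0.585  0.0114 0.1171] [-179.08   -0.41  104.19] F [-0.64 -0.73 -0.5 ] move [-0.01 -3.93  0.07] roll 0.03
stack xyz 0.5704 -0.1304 0.1171 Fx -0.8 Fz -0.5
```

Call:
arm_command([
  [[0,-0.2,0],0],
  [[0,-0.5,0],0],
  [[0,-0.8,0],0],
  [[0,-1.1,0],0],
  [[0,-1.4,0],0],
])

```text
time: 7.3
ee_pos: [0.5503, 0.0027, 0.1177]
tcp_rot: [-179.1, -0.4, 104.2]
wrist_force: [2.4, 0.5, -1.4]
opening: -0.0001
```

```bash
python3 - <<'E'
from h import *
plan(sp(.464,-.131,.117),104.0);here()
c=camera('side');save('side7',cv2.resize(c['frame'][140:290,180:380],None,fx=4,fy=4,interpolation=cv2.INTER_CUBIC))
E
```

```text
at 7.3 [0.5503 0.0027 0.1177] [-179.09   -0.41  104.19] F [ 2.43  0.47 -1.36] move [-0.01 -2.82  0.07] roll 0.03
stack xyz 0.5346 -0.1305 0.1177 Fx 2.47 Fz -1.36
```

View pics/side7.png

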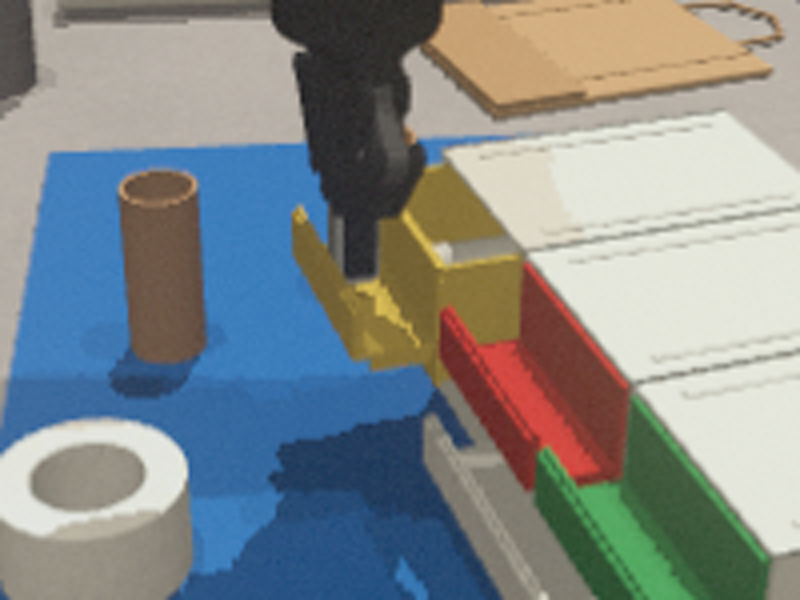

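The yellow drawer follows the hook at about 2.5 N, with the glue stick visible in its bin at (470,245). I carry on pulling.

Call:
arm_command([
  [[0,-0.4,0],0],
  [[0,-0.8,0],0],
  [[0,-1.2,0],0],
  [[0,-1.6,0],0],
  [[0,-2.0,0],0],
])

```text
time: 7.85
ee_pos: [0.5001, -0.01, 0.1188]
tcp_rot: [-179.1, -0.4, 104.2]
wrist_force: [2.7, 0.9, -1.8]
opening: -0.0003
```

```bash
python3 - <<'E'
from h import *
plan(sp(.462,-.131,.117),104.0);here()
E
```

```text
at 7.85 [ 0.5001 -0.01    0.1188] [-179.05   -0.4   104.18] F [ 2.69  0.86 -1.81] move [-0.01 -0.83  0.08] roll 0.03
stack xyz 0.4828 -0.1307 0.1188 Fx 2.82 Fz -1.81
```

Call:
arm_command([
  [[0,-0.25,0.03],0],
  [[0,-0.5,0.05],0],
  [[0,-0.7,0.05],0],
  [[0,-0.9,0.05],0],
  [[0,-0.9,0.05],0],
])

```text
time: 8.35
ee_pos: [0.4846, -0.014, 0.1186]
tcp_rot: [-179.9, -0.4, 104.3]
wrist_force: [37.1, 11.0, -17.7]
opening: 0.0001
```

```bash
python3 - <<'E'
from h import *
plan(sp(.462,-.131,.117),104.0);here()
E
```

```text
at 8.35 [ 0.4846 -0.014   0.1186] [-179.92   -0.42  104.25] F [ 37.14  11.03 -17.73] move [-0.01 -0.19  0.06] roll 0.04
stack xyz 0.4668 -0.1309 0.1186 Fx 38.71 Fz -17.73
```

The force rose to 39 N against the outer stop. I ease back to mid-gap.

Call:
arm_command([
  [[0,0.15,0],0],
  [[0,0.25,0],0],
  [[0,0.25,0],0],
])

```text
time: 8.65
ee_pos: [0.4901, -0.0126, 0.1183]
tcp_rot: [-179.8, -0.4, 104.3]
wrist_force: [-0.5, 0.4, -0.6]
opening: -0.0004
```

```bash
python3 - <<'E'
from h import *
here();o=get_obs();print(o['tcp_rot'])
c=camera('side');save('side8',cv2.resize(c['frame'][140:290,180:380],None,fx=4,fy=4,interpolation=cv2.INTER_CUBIC))
E
```

```text
stack xyz 0.4725 -0.1308 0.1183 Fx -0.41 Fz -0.64
[-179.82106642   -0.4268088   104.25505904]
```

View pics/side8.png

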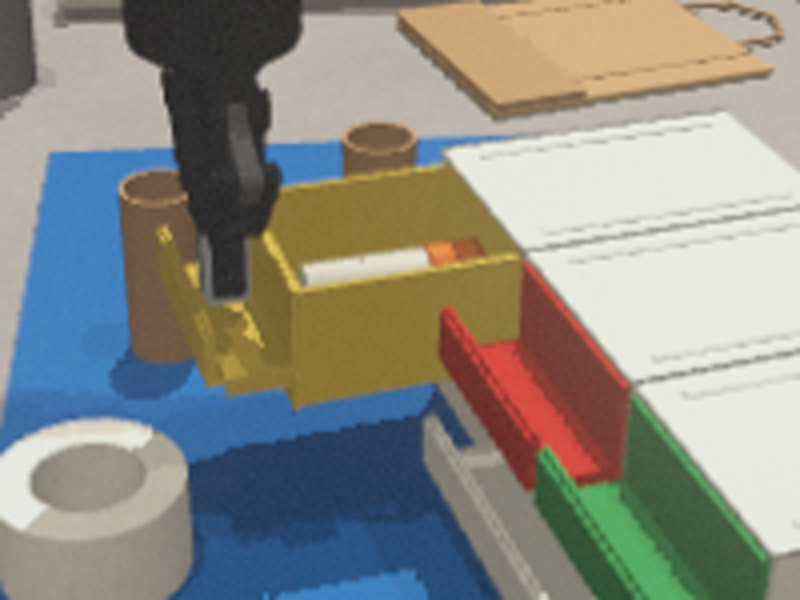

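The fingertip at (225,280) is now free in the gap, the drawer is right out, and the glue stick lies at (370,262). I lift straight up and back, then check.

Call:
arm_command([
  [[0,0,-0.5],0],
  [[0,0,-1],0],
  [[0,0,-2],0],
  [[0,0,-3.5],0],
  [[0,0,-5],0],
])

```text
time: 9.2
ee_pos: [0.4901, -0.0135, 0.2458]
tcp_rot: [-179.8, -0.4, 104.2]
wrist_force: [1.0, -0.2, -0.0]
opening: 0.0002
```

Call:
arm_command([
  [[0,-1,-2],0],
  [[0,-2,-3],0],
  [[0,-2,-3],0],
  [[0,-2,-3],0],
  [[0,-2,-3],0],
])

```text
time: 9.7
ee_pos: [0.4421, -0.0263, 0.3204]
tcp_rot: [-179.8, -0.4, 104.2]
wrist_force: [-0.4, -0.7, -0.9]
opening: 0.0002
```

```bash
python3 - <<'E'
from h import *
o=get_obs();c=camera('wrist');save('wrist9',c['frame']);here()
W=cloud(c,o);m=masks(c['frame'])
for k in ['yellow','green','red']:
    mm=m[k].copy();mm[:120]=0
    Q=W[mm];X=Q[:,:2]@XS;Y=Q[:,:2]@YS
    s=(Q[:,2]>.115)&(Q[:,2]<.126)
    if s.sum()>5: print(k,s.sum(),'x',np.percentile(X[s],[2,25,50,75,98]).round(4),'y',np.percentile(Y[s],[2,98]).round(4))
c=camera('side');save('side9',c['frame']);W=cloud(c);m=masks(c['frame'])
for k in ['yellow','green','red']:
    Q=W[m[k]&(W[...,0]>.4)&(W[...,0]<.75)&(np.abs(W[...,1]+.1)<.3)];X=Q[:,:2]@XS
    s=(Q[:,2]>.116)&(Q[:,2]<.126);print('side',k,s.sum(),np.percentile(X[s],[2,25,50,75,98]).round(4))
roi=(W[...,0]>.4)&(W[...,0]<.65)&(W[...,1]>.08)&(W[...,1]<.25)&(W[...,2]>.03)&(W[...,2]<.11)
n_,l,s,ce=cv2.connectedComponentsWithStats((roi&m['brown']).astype(np.uint8))
for i in range(1,n_):
    if s[i,4]>100: print('tube',np.median(W[l==i],0).round(3))
E
```

```text
stack xyz 0.4226 -0.1324 0.3199 Fx 0.57 Fz -0.04
yellow 1051 x [0.4491 0.4513 0.4541 0.4885 0.5598] y [-0.1806 -0.0833]
green 1046 x [0.5541 0.5566 0.5595 0.5934 0.5943] y [-0.404  -0.3044]
red 670 x [0.5534 0.5547 0.5566 0.5585 0.5945] y [-0.2932 -0.1941]
side yellow 421 [0.451  0.4906 0.5224 0.5508 0.5929]
side green 76 [0.5558 0.5566 0.5579 0.5591 0.5607]
side red 151 [0.5555 0.5568 0.5582 0.5592 0.5612]
tube [0.572 0.18  0.093]
tube [0.448 0.101 0.083]
```

View pics/wrist9.png

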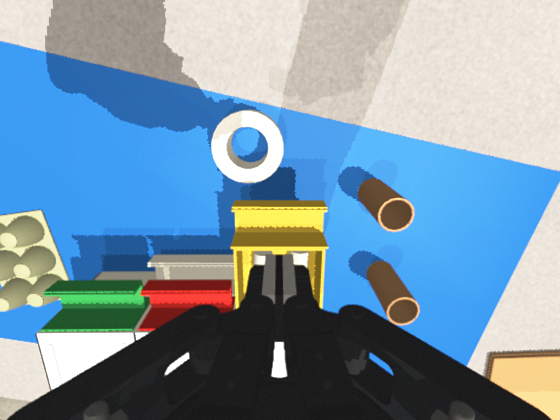

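View pics/side9.png

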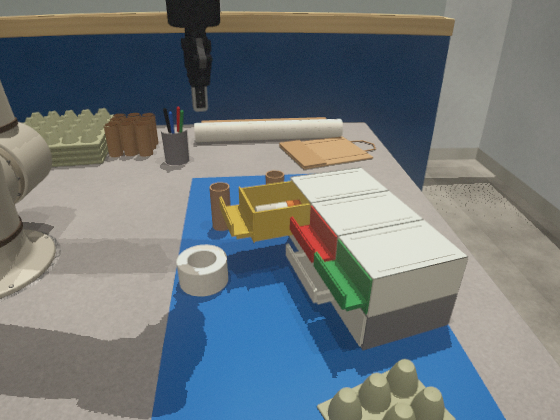

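In both views, the yellow lip is about 105 mm from its shut position (0.449 against 0.554). Green and red are level at home, two glue sticks show in the yellow bin at (262,258) and (297,258) of the wrist picture, and the tubes and roll are standing. I hand in.

```bash
python3 - <<'E'
from workcell import job_done
print(job_done())
E
```

```text
the job is handed in; nothing more can be done
None
```

I pushed the green drawer home and drew the yellow drawer out to its stop, then lifted the arm clear and handed the job in at about 10 s of the 48 s allowed. No verdict was reported.

- **Green:** I pushed with the shut fingertips on the outer face of the lip until the force rose to about 22 N at the home stop. Afterwards its lip measured level with the shut red drawer's in both camera views.
- **Yellow:** I hooked the fingertips behind the lip and pulled at about 2.5 N. At the outer stop the force briefly reached about 40 N. The wrist camera put its lip about 105 mm from the shut position, which matches the stop.
- **Everything else:**
  - Two glue sticks were visible in the yellow bin.
  - The tube, roll and egg tray positions looked unchanged, and the red and wide drawers looked shut.
  - The tape was last seen lying in the green bin partway through the push; the shut drawer hides it now, so I could not confirm it at the end.

No check failed. The two cameras differed by up to about 3 mm on the lip positions, close to their stated accuracy.

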